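# Brace the jar and twist off its tight cap

### The job

Slide the wooden yoke of the jar holder fully home around the square jar so that the jar cannot turn, then unscrew the tight metal cap (anticlockwise seen from above) with the jar staying down and upright in the holder, stop turning when the lugs let go, and lift the cap off level. Finish while holding the cap in the gripper, still and level, straight above the jar's mouth, clear of it by about a finger's width or two (1 to 3 cm), with the yoke still home. Do not disturb the bottle, the bowl and the cup standing around.

Things in the scene. Friction and masses are not known exactly. Their poses are not given: they have to be found in the camera images.
- holder: Wooden jar holder bolted to the counter. Origin on the counter under the jar's place, z up. Base board x -200 to +50, y -65 to +65 mm in its own frame; its top, where the jar stands, is at z = 12 mm. A low ring on it, 6 mm high and about 74 mm across, keeps the jar's round foot in place but lets it turn. The yoke slides along the holder's +x axis towards the jar.
- yoke (a joint): Travel of the dark wooden fork in m along the holder's +x: 0 withdrawn, 0.080 fully home at its end stop, its arms on both sides of the jar. Starts at 0 to 0.020. Friction about 4 N, stays where left. Fork 32 to 60 mm above the counter; arms 72.5 mm apart inside, flared at the tips. Home, it lets the jar turn no more than about 0.1 rad.
- yoke_post (a point): Top centre of the pale upright grip post on the yoke: 16 x 16 mm, sides parallel to the holder's axes, from 60 to 106 mm (this point) above the counter, at holder y = 0 and x = -155 mm + yoke. Axes as the holder's. Grip it across the holder's y and draw it towards the holder's +x.
- jar: White ceramic jar loose in the holder, 0.3 to 0.65 kg: round foot 60 mm wide and 8 mm high, square body 68 x 68 mm up to 82 mm, shoulder to 91 mm, round neck 40 mm in diameter to 106 mm. Origin at the centre of its underside (12 mm above the counter), z up, x and y square to its flat sides, x along the holder's x within 2 degrees. Turns along with the cap unless the yoke is home.
- jar_mouth (a point): Centre of the jar's mouth, 108 mm above the jar's underside, 120 mm above the counter. A sprung rubber seal here pushes the cap up against its lugs with about 18 N; it stands 2 mm higher once the cap is off.
- cap: Round aluminium cap, 60 mm in diameter, 30 mm high, 60 g, tight on the jar (0.2 to 0.5 N m to turn). Origin on its axis at its lower edge, z up; at the start 92 mm above the jar's underside, its x along the jar's x within a few degrees. The upper 14 mm are a solid cylinder to grip, below is a hollow skirt.
- cap_top (a point): Centre of the cap's top face, at the start 134 mm above the counter. Axes as the cap's. Three inner lugs hold the cap: turned anticlockwise seen from above (+ about z) on the jar by 0.6 to 0.75 rad they let go and it springs up about 2 mm; it is free to lift straight up until about 1.25 rad and meets a stop near 1.35. Lifted 18 mm, its lower edge clears the mouth.
- sauce_bottle: Tall closed sauce bottle, 70 mm in diameter, 210 mm high; a bystander. Origin at the centre of its underside.
- bowl: Low white bowl, 110 mm across, 50 mm high; a bystander. Origin at the centre of its underside.
- tea_cup: Blue cup, 70 mm across, 75 mm high; a bystander. Origin at the centre of its underside.

How it is judged:
By the outcome, as a careful person would: the job done as asked, in the order asked, and still so for the second after the job is handed in, while the arm keeps its last pose, push and grip.
It also fails if it takes over 48 s, if anything falls off the work surface, if the arm or the gripper's body presses on something with over 40 N, if the wrist force passes 120 N, or if a joint passes its speed limit or range.

### The arm

A 6-joint arm with a two-finger parallel gripper is mounted at the origin on the work surface. World frame = base frame: x ahead of the robot, y to its left, z up, the work surface at z = 0. Lengths are in m, angles in rad, forces in N, time in s.
With the tool pointing down it reaches from about 0.25 to 0.775 m from the base axis. Payload 8.9 kg.
Tool frame: the origin (TCP) lies on the centre line of the jaws, within the pads' length; the fingertips stand 8 mm ahead of it and the grasp point (between the pads) lies 11 mm behind it; z points along the fingers, y is the line along which they close (so a half turn about z gives the same grasp; the last joint's range is limited). The gripper opens to 85 mm and grips with 20 to 120 N. Pads are 22 mm wide; open, the fingers measure 114 mm over their backs; the gripper's body (76 mm by 85 mm) begins 54 mm behind the grasp point. The pads swing forward as they close: fully open they stand 13 mm farther back than shut.
Start: joints at [-1.476, 0.291, -0.153, 1.127, 0, 1.431], TCP at [0.122, -0.511, 0.239] pointing down, gripper open.
Joint ranges: [-2.52, 2.52], [-0.91, 1.74], [-1.3, 1.37], [-1.96, 2.02], [-1.52, 1.47], [-3.14, 3.14]. Speed limits (rad/s): [2.22, 2.22, 2.79, 3.14, 3.14, 3.14].

### API

Orientations are given as a unit quaternion [x, y, z, w].
In Python, from cell import env gives the robot as it stands. The module is installed in compiled form; this text tells all that it offers.
- The arm moves only by the tool drive_tool, never from a script. Its argument "series" is one flat list of numbers, 7 for each row, row after row: the shift along the tool's x, y, z in mm, then the turn, a rotation vector about the tool's x, y, z in rad, then the finger opening in mm, from 0 to 85.4. In form: [dx, dy, dz, wx, wy, wz, claw, dx, dy, dz, wx, wy, wz, claw, ...]. A call has 1 to 10 rows; each row is the pose to reach, as a shift and turn from the pose commanded when the call began, along the tool's axes at that moment; what a row does not reach only later rows make up. A row lasts 1/8 s, in which the tool goes at most 62.5 mm and 10.7 degrees, less where a joint would pass 70% of its speed; a pose out of reach is approached as far as the arm can. A call with a gripper value outside its range is refused whole. The fingers move at their own pace and stop on an object; the grip force is fixed at half the most. Time passes only in rows, so rows that repeat a pose let the fingers close. It gives the time, the measured TCP pose, the force, the opening and the grip force at its end, in the units of the state.
- env.get_state(): the state, without advancing time (a new reading comes with each control period).
- env.capture(name): name is "scene" or "side" or "wrist"; returns a dict with "img" (420x560x3 uint8, blue, green, red), "mtx" (3x3 intrinsics, pixels), "cam_to_world" (4x4, takes a point from camera to world coordinates); the wrist camera has in their place "tool_from_camera" (4x4, takes a point from camera to tool coordinates, whose origin is the TCP and whose axes are the flange's). Camera axes: x right, y up, looking along -z (the intrinsics and any distortion apply to the point x, -y, -z); pixel columns grow to the right and rows downward; lengths in m; the calibration is good to about 2 mm. A picture is of the moment at which its call begins: read the wrist's pose just before it. There is no depth.
- env.close_job(): hands the job in; it is judged then, once.
The state is a dict: "t": time; "joint_pos": joint angles; "dq": joint speeds; "tau": joint torques, N m; "eef_pos": TCP position; "tcp_rot": TCP orientation; "contact_force": force on the tool from outside, world axes, zero at the start; "ft_torque": the same for the moment, N m; "grip_width": opening from 0.0 (shut) to 1.0 (fully open); "grip_force": force on a finger pad.
Only numpy, scipy, OpenCV 4.12 (cv2) and the standard library are available. Lean on these libraries where they do the work, as an engineer would, in place of code of your own. Each camera call takes 0.05 s, during which the arm holds its last target. There are 200 camera calls.

## Working session

There is one attempt and no reset: what is moved stays moved. The work goes in short steps, Python scripts to look and compute and a tool call to move; the robot and the scene stay as the last step left them, time stands still between calls to the robot, and variables do not carry over. Pictures are saved under pics/ and viewed, at most 10 in all, crops included, and the job is handed in when it is done.

Besides the shell and the picture viewer there is one more tool, called as name(argument=value, ...) on one line, values as JSON. drive_tool: Moves the arm, as the interface text tells. Its arguments: {"type":"object","properties":{"series":{"type":"array","items":{"type":"number"}}},"required":["series"]}

```bash
mkdir -p pics
cat > h.py <<'E'
from cell import env
import numpy as np, cv2, pickle
from scipy.spatial.transform import Rotation as R
def snap(n,f):
    s=env.get_state(); c=env.capture(n); cv2.imwrite(f'pics/{f}.png',c['img'])
    if 'cam_to_world' in c: M=c['cam_to_world']
    else:
        T=np.eye(4);T[:3,:3]=R.from_quat(s['tcp_rot']).as_matrix();T[:3,3]=s['eef_pos'];M=T@c['tool_from_camera']
    d=dict(img=c['img'],K=np.array(c['mtx']),M=np.array(M),keys=list(c)); pickle.dump(d,open(f'{f}.pkl','wb')); return d
def load(f): return pickle.load(open(f'{f}.pkl','rb'))
def ray(d,u,v):
    p=np.linalg.inv(d['K'])@[u,v,1]; r=d['M'][:3,:3]@[p[0],-p[1],-p[2]]; return d['M'][:3,3],r/np.linalg.norm(r)
def onz(d,u,v,z):
    o,r=ray(d,u,v); return o+r*(z-o[2])/r[2]
def tri(obs):
    A=np.zeros((3,3));b=np.zeros(3)
    for d,u,v in obs:
        o,r=ray(d,u,v);P=np.eye(3)-np.outer(r,r);A+=P;b+=P@o
    return np.linalg.solve(A,b)
def proj(d,p):
    q=np.linalg.inv(d['M'])@np.append(p,1); w=d['K']@[q[0],-q[1],-q[2]]; return w[:2]/w[2]
E
python3 - <<'E'
from h import *
a=snap('scene','s0');b=snap('side','d0');w=snap('wrist','w0')
s=env.get_state();print({k:np.round(v,3) for k,v in s.items()})
for d in(a,b,w):print(d['keys'],d['K'].round(1).tolist(),d['M'].round(3).tolist())
E
```

```text
{'t': np.float64(0.15), 'joint_pos': array([-1.476,  0.291, -0.154,  1.127, -0.   ,  1.431]), 'dq': array([-0.001,  0.001,  0.002, -0.001, -0.001,  0.001]), 'tau': array([ 0.0000e+00, -5.3737e+01,  3.3152e+01,  1.1000e-02, -0.0000e+00,
        0.0000e+00]), 'eef_pos': array([ 0.122, -0.51 ,  0.239]), 'tcp_rot': array([ 0.993,  0.117,  0.   , -0.   ]), 'contact_force': array([0.261, 0.341, 0.366]), 'ft_torque': array([ 0.033, -0.019,  0.02 ]), 'grip_force': np.float64(0.0), 'grip_width': np.float64(1.0)}
['img', 'mtx', 'cam_to_world'] [[427.0, 0.0, 279.3], [0.0, 427.0, 209.3], [0.0, 0.0, 1.0]] [[0.882, -0.373, 0.288, 0.866], [0.471, 0.716, -0.516, -0.53], [-0.014, 0.591, 0.807, 0.96], [0.0, 0.0, 0.0, 1.0]]
['img', 'mtx', 'cam_to_world'] [[462.0, 0.0, 288.0], [0.0, 462.0, 207.8], [0.0, 0.0, 1.0]] [[-0.87, 0.252, -0.423, 0.008], [-0.492, -0.452, 0.744, 1.046], [-0.004, 0.856, 0.518, 0.8], [0.0, 0.0, 0.0, 1.0]]
['img', 'mtx', 'tool_from_camera'] [[315.7, 0.0, 273.9], [0.0, 315.7, 209.3], [0.0, 0.0, 1.0]] [[0.232, 0.925, 0.301, 0.199], [-0.973, 0.221, 0.071, -0.493], [-0.001, -0.309, 0.951, 0.374], [0.0, 0.0, 0.0, 1.0]]
```

View pics/s0.png

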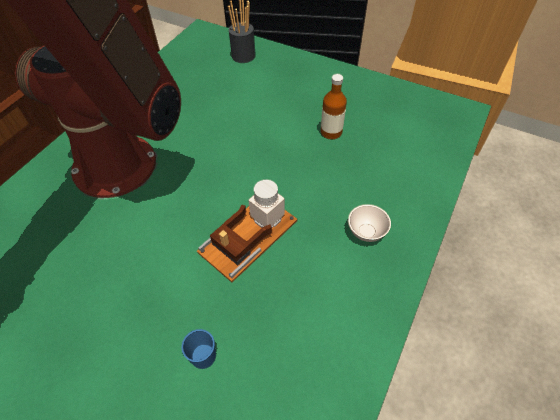

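View pics/d0.png

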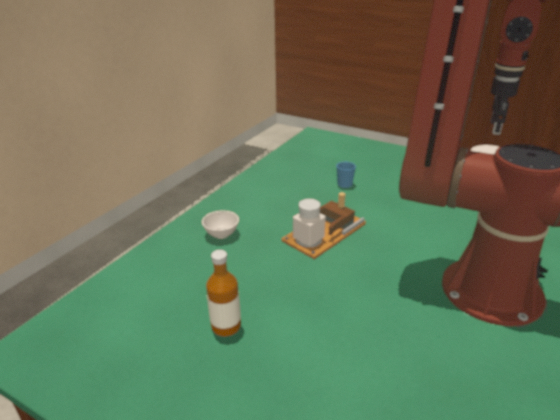

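The scene view shows the cap at about (265,187), the post top at (223,233) and the board corners at (198,250), (232,278) and (297,221). The side view shows the cap at (309,205) and the post at (342,196). Next I'll triangulate these and enlarge the holder.

Run:
```python
from h import *
a=load('s0');b=load('d0')
A=cv2.resize(a['img'][170:290,185:310],None,fx=3.2,fy=3.2,interpolation=cv2.INTER_CUBIC)
B=cv2.resize(b['img'][180:260,270:370],None,fx=4,fy=4,interpolation=cv2.INTER_CUBIC)
o=np.zeros((390,800,3),np.uint8);o[:384,:400]=A;o[:320,400:]=B;cv2.imwrite('pics/z0.png',o)
print('post',tri([(a,223.5,233),(b,342,195)]).round(4),'cap',tri([(a,265.5,187),(b,309.5,205)]).round(4))
for p in[(198,250),(232,278),(297,221)]:print(onz(a,*p,.012).round(4))
for n,p in dict(bottle=(333,133),bowl=(368,238),cup=(201,360)).items():print(n,onz(a,*p,0).round(3))
```

```text
post [ 0.4729 -0.1048  0.1013] cap [0.5077 0.0442 0.1334]
[ 0.4021 -0.1352  0.012 ]
[ 0.5223 -0.1626  0.012 ]
[0.5876 0.0641 0.012 ]
bottle [0.532 0.43  0.   ]
bowl [0.775 0.11  0.   ]
cup [ 0.564 -0.362  0.   ]
```

View pics/z0.png

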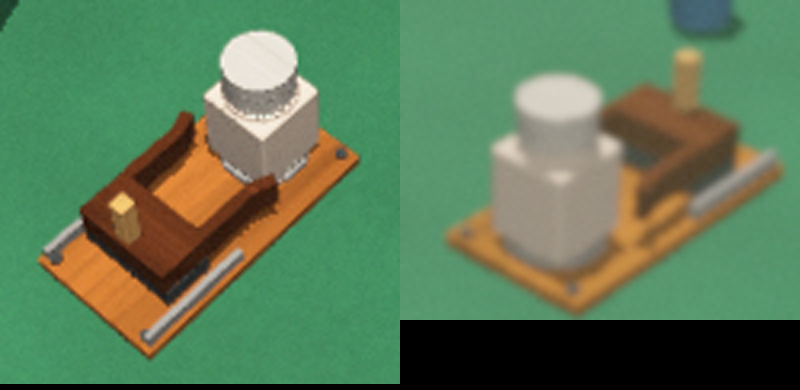

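```bash
cat >> h.py <<'E'
def plan(p,ang):
    "row from the present pose to TCP p, tool down, tool x at world angle ang (deg)"
    s=env.get_state();r0=R.from_quat(s['tcp_rot']);a=np.radians(ang)
    X=[np.cos(a),np.sin(a),0];Y=[np.sin(a),-np.cos(a),0]
    r1=R.from_matrix(np.array([X,Y,[0,0,-1]]).T)
    print('mm',(r0.inv().apply(np.array(p)-s['eef_pos'])*1000).round(1),'rv',(r0.inv()*r1).as_rotvec().round(3),'t',s['t'],'F',s['contact_force'].round(1),'q',s['joint_pos'].round(2))
E
python3 - <<'E'
from h import *
a=load('s0');b=load('d0')
P=tri([(a,223.4,233.4),(b,342,193.5)]);C=tri([(a,266.2,189.1),(b,309.75,204.5)]);print(P,C,np.degrees(np.arctan2(*(C-P)[1::-1])),np.linalg.norm((C-P)[:2]))
plan([.472,-.105,.24],76.5)
E
```

```text
[ 0.4746422  -0.10759674  0.10470531] [0.51069941 0.03967074 0.13173805] 76.2422593029942 0.15161739309146122
mm [ 434.8 -313.2   -0.7] rv [-1.000e-03 -1.000e-03 -1.101e+00] t 0.15 F [0.3 0.3 0.4] q [-1.48  0.29 -0.15  1.13 -0.    1.43]
```

drive_tool(series=[435,-313,-10,0,0,-1.101,85,435,-313,-10,0,0,-1.101,85,435,-313,-10,0,0,-1.101,85,435,-313,-10,0,0,-1.101,85,435,-313,-10,0,0,-1.101,85,435,-313,-10,0,0,-1.101,85,435,-313,-10,0,0,-1.101,85,435,-313,-10,0,0,-1.101,85,435,-313,-10,0,0,-1.101,85,435,-313,-10,0,0,-1.101,85])

```text
t: 1.4
eef_pos: [0.4733, -0.1036, 0.249]
tcp_rot: [0.784, 0.62, 0.0, -0.0]
contact_force: [0.4, 0.1, -0.3]
grip_width: 0.996
grip_force: 0.0
```

Run:
```python
from h import *
w=snap('wrist','w1')
```

```text
(no output)
```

View pics/w1.png

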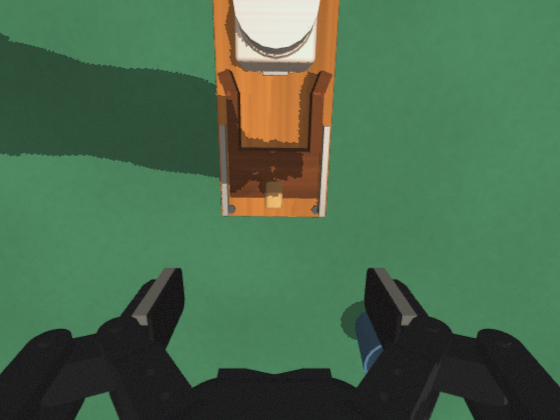

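The wrist view shows the board's back corners at (222,216) and (326,217), the post top at about (274,188), and the jar front and cap at top centre.

Run:
```python
from h import *
w=load('w1');a=load('s0');b=load('d0')
hsv=cv2.cvtColor(w['img'],cv2.COLOR_BGR2HSV)
for r in range(182,202,2): print(r,hsv[r,258:292,0].tolist()[::3],w['img'][r,258:292:3].sum(1).tolist())
g=cv2.inRange(hsv,(40,60,0),(90,255,255)) # green
E1=[];E2=[]
for r in list(range(5,65,5))+list(range(80,120,5)):
    row=g[r]; l=max(c for c in range(200,270) if row[c]); rr=min(c for c in range(280,360) if row[c])
    E1.append(onz(w,l+.5,r,.012));E2.append(onz(w,rr-.5,r,.012))
for E in(E1,E2):
    E=np.array(E)[:,:2]; v=np.linalg.svd(E-E.mean(0))[2][0]; print(E.mean(0),np.degrees(np.arctan2(v[1],v[0]))%180)
print('post',onz(w,274,188,.106))
print('TCP px',proj(w,env.get_state()['eef_pos']))
print('tri post',tri([(w,274,188),(a,223.4,233.4),(b,342,193.5)]))
print('back',onz(w,222,216.5,.012),onz(w,326,217,.012))
```

```text
182 [11, 10, 12, 14, 16, 16, 15, 15, 11, 10, 10, 10] [230, 142, 150, 186, 231, 244, 245, 249, 246, 247, 251, 251]
184 [10, 11, 12, 16, 16, 17, 16, 16, 11, 10, 11, 12] [229, 130, 144, 229, 239, 242, 246, 243, 243, 249, 249, 244]
186 [11, 11, 10, 17, 15, 16, 15, 16, 12, 11, 11, 10] [181, 145, 151, 225, 239, 244, 243, 242, 240, 236, 237, 230]
188 [10, 11, 13, 16, 17, 16, 16, 17, 12, 10, 11, 11] [197, 139, 133, 232, 240, 239, 245, 243, 239, 226, 220, 231]
190 [11, 11, 10, 16, 16, 16, 17, 16, 12, 11, 12, 10] [229, 140, 142, 231, 237, 236, 240, 250, 242, 226, 222, 228]
192 [11, 11, 13, 16, 16, 15, 17, 17, 13, 11, 11, 11] [213, 189, 155, 237, 268, 271, 264, 281, 238, 220, 212, 221]
194 [11, 11, 10, 16, 16, 15, 16, 17, 15, 11, 11, 11] [225, 221, 211, 292, 304, 310, 312, 489, 302, 216, 213, 217]
196 [11, 10, 11, 16, 18, 16, 16, 18, 15, 11, 10, 12] [220, 221, 221, 340, 522, 349, 389, 526, 335, 213, 216, 215]
198 [14, 14, 14, 16, 18, 18, 18, 18, 15, 13, 14, 14] [411, 416, 357, 468, 517, 521, 532, 522, 363, 324, 330, 325]
200 [14, 14, 14, 16, 18, 18, 18, 19, 15, 14, 14, 14] [414, 410, 358, 477, 516, 529, 529, 532, 395, 387, 398, 389]
[0.44097852 0.03454614] 75.976740985432
[0.56748687 0.00460585] 75.92058489220253
post [ 0.47614481 -0.09516046  0.106     ]
TCP px [270.73227194 280.24739762]
tri post [ 0.47421935 -0.102304    0.10342847]
back [ 0.39905371 -0.13883754  0.012     ] [ 0.52520936 -0.16930296  0.012     ]
```

Run:
```python
from h import *
w=load('w1');a=load('s0');b=load('d0')
im=w['img'].astype(int)
hsv=cv2.cvtColor(w['img'],cv2.COLOR_BGR2HSV)
m=cv2.inRange(hsv,(16,0,150),(22,255,255));m[:,:255]=0;m[:,292:]=0;m[:190]=0;m[215:]=0
n,l,st,ce=cv2.connectedComponentsWithStats(m);print(st[1:],ce[1:])
u,v=ce[1+np.argmax(st[1:,4])]
P=onz(w,u,v,.106);print(P,tri([(w,u,v),(a,223.4,233.4),(b,342,193.5)]))
an=np.radians(75.95);x=np.array([np.cos(an),np.sin(an)]);y=np.array([-x[1],x[0]])
O=np.array([.5107,.0399]);d=P[:2]-O;print('holder coords',d@x,d@y)
plan([*(O+x*(d@x)),.085],75.95)
```

```text
[[266 193  17  15 207]] [[273.84057971 200.89371981]]
[ 0.47320213 -0.10697004  0.106     ] [ 0.47404949 -0.10736118  0.10468429]
holder coords -0.1515796098794551 0.0007206660277445306
mm [ -2.1   2.2 163.9] rv [-0.001  0.     0.012] t 1.45 F [ 0.2 -0.4 -0.3] q [-0.37  0.21 -0.24  1.13 -0.    1.44]
```

drive_tool(series=[-2,2,60,0,0,0.012,85,-2,2,110,0,0,0.012,60,-2,2,150,0,0,0.012,60,-2,2,169,0,0,0.012,50,-2,2,169,0,0,0.012,50,-2,2,169,0,0,0.012,0,-2,2,169,0,0,0.012,0,-2,2,169,0,0,0.012,0,-2,2,169,0,0,0.012,0,-2,2,169,0,0,0.012,0])

```text
t: 2.7
eef_pos: [0.4718, -0.1078, 0.0813]
tcp_rot: [0.789, 0.614, -0.001, -0.001]
contact_force: [-11.2, 0.1, 11.6]
grip_width: 0.181
grip_force: 59.1
```

drive_tool(series=[0,-1,-1,0,0,0,0,8,-1,-1,0,0,0,0,20,-1,-1,0,0,0,0,32,-1,-1,0,0,0,0,40,-1,-1,0,0,0,0,40,-1,-1,0,0,0,0])

```text
t: 3.45
eef_pos: [0.4817, -0.068, 0.0814]
tcp_rot: [0.789, 0.615, -0.0, -0.001]
contact_force: [-5.3, 4.1, -0.3]
grip_width: 0.175
grip_force: 61.0
```

drive_tool(series=[8,-0.5,0,0,0,0,0,16,-0.5,0,0,0,0,0,22,-0.5,0,0,0,0,0,27,-0.5,0,0,0,0,0,31,-0.5,0,0,0,0,0,31,-0.5,0,0,0,0,0])

```text
t: 4.2
eef_pos: [0.489, -0.0386, 0.0814]
tcp_rot: [0.789, 0.614, -0.001, -0.0]
contact_force: [-5.5, -1.2, -0.9]
grip_width: 0.173
grip_force: 60.9
```

drive_tool(series=[3,-0.5,0,0,0,0,0,5,-0.5,0,0,0,0,0,7,-0.5,0,0,0,0,0,7,-0.5,0,0,0,0,0])

```text
t: 4.7
eef_pos: [0.4903, -0.0333, 0.0814]
tcp_rot: [0.789, 0.614, -0.002, 0.001]
contact_force: [-6.1, -8.8, -1.7]
grip_width: 0.175
grip_force: 60.9
```

drive_tool(series=[1.5,0,0,0,0,0,0,3,0,0,0,0,0,0,3,0,0,0,0,0,0])

```text
t: 5.08
eef_pos: [0.4903, -0.0332, 0.0814]
tcp_rot: [0.79, 0.613, -0.004, 0.003]
contact_force: [-10.4, -25.3, -0.7]
grip_width: 0.176
grip_force: 61.2
```

drive_tool(series=[-3.5,0,0,0,0,0,0,-3.5,0,0,0,0,0,0,-3.5,0,0,0,0,0,40,-3.5,0,0,0,0,0,60,-3.5,0,0,0,0,0,85,-3.5,0,-10,0,0,0,85,-3.5,0,-60,0,0,0,85,-5,0,-120,0,0,0,85,-5,0,-180,0,0,0,85,-5,0,-180,0,0,0,85])

```text
t: 6.32
eef_pos: [0.493, -0.0341, 0.2666]
tcp_rot: [0.789, 0.614, 0.003, 0.003]
contact_force: [0.2, -0.3, -0.8]
grip_width: 0.998
grip_force: 0.0
```

Run:
```python
from h import *
s=env.get_state();print(s['eef_pos'],s['contact_force'])
w=snap('wrist','w2');a=snap('scene','s2')
cv2.imwrite('pics/z2.png',np.hstack([w['img'],cv2.resize(a['img'][170:275,210:270],(240,420),interpolation=cv2.INTER_CUBIC)]))
```

```text
[ 0.49299192 -0.03410661  0.26659628] [ 0.2039317  -0.33147445 -0.78724524]
```

View pics/z2.png

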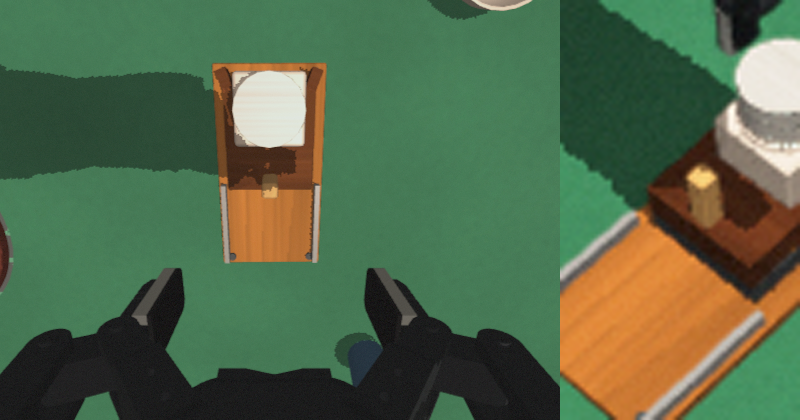

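The yoke is home around the jar. In the wrist view the cap is centred at about (269,110) with a 37 px radius, and the post top is at (270,190).

Run:
```python
from h import *
w=load('w2');a=load('s2');b=load('d0')
g=cv2.cvtColor(w['img'],cv2.COLOR_BGR2GRAY)
c=cv2.HoughCircles(g[50:170,200:340],cv2.HOUGH_GRADIENT_ALT,1,30,param1=150,param2=.7,minRadius=28,maxRadius=45);print(c)
u,v=269,110
if c is not None: u,v=c[0,0,:2]+[200,50]
C=onz(w,u,v,.134)
hsv=cv2.cvtColor(w['img'],cv2.COLOR_BGR2HSV)
m=cv2.inRange(hsv,(14,0,130),(22,170,255));m[:,:258]=0;m[:,284:]=0;m[:170]=0;m[205:]=0
n,l,st,ce=cv2.connectedComponentsWithStats(m);print(st[1:],ce[1:])
up,vp=ce[1+np.argmax(st[1:,4])];P=onz(w,up,vp,.106)
an=np.radians(75.95);x=np.array([np.cos(an),np.sin(an)]);y=np.array([-x[1],x[0]]);O=np.array([.5107,.0399])
print('cap',C,'tri',tri([(w,u,v),(a,266.2,189.1),(b,309.75,204.5)]))
for q in(C,P):print(np.dot(q[:2]-O,x),np.dot(q[:2]-O,y))
plan([*C[:2],.20],75.95)
```

```text
[[[67.       54.       38.163754]]]
[[261 184  18  15 205]] [[270.0195122  191.69268293]]
cap [0.50937483 0.04522066 0.134     ] tri [0.50971504 0.04251718 0.13165843]
0.004839777775011278 0.0025772156878049136
-0.07533815860945053 0.0007602095777800404
mm [81.1 -1.4 62.2] rv [ 0.002 -0.    -0.003] t 6.425 F [ 1.1 -0.  -0.7] q [-0.22  0.21 -0.2   1.16  0.    1.6 ]
```

Run:
```python
from h import *
w=load('w2');a=load('s2');b=load('d0')
g=cv2.cvtColor(w['img'],cv2.COLOR_BGR2GRAY)
print(g[110,222:318:3].tolist());print(g[60:160:3,269].tolist());print(w['img'][76,226:316:4].tolist())
an=np.radians(75.95);x=np.array([np.cos(an),np.sin(an)]);y=np.array([-x[1],x[0]]);O=np.array([.5107,.0399])
for th in(195,205,215,222):
    m=((g>th)*255).astype(np.uint8);m[:,:205]=0;m[:,340:]=0;m[:55]=0;m[165:]=0
    m=cv2.morphologyEx(m,cv2.MORPH_OPEN,np.ones((5,5)))
    cs=cv2.findContours(m,0,1)[0]
    if not cs: continue
    k=max(cs,key=cv2.contourArea);e=cv2.fitEllipse(cv2.convexHull(k));C=onz(w,*e[0],.134)
    print(th,cv2.boundingRect(k),e,C,np.dot(C[:2]-O,x),np.dot(C[:2]-O,y))
```

```text
[81, 43, 62, 66, 220, 220, 220, 221, 221, 222, 223, 222, 223, 224, 224, 224, 223, 225, 225, 225, 226, 226, 225, 226, 227, 227, 228, 227, 126, 78, 78, 108]
[101, 109, 139, 142, 225, 225, 227, 224, 223, 227, 223, 220, 222, 225, 223, 227, 224, 224, 228, 228, 224, 228, 224, 226, 225, 224, 226, 223, 223, 200, 49, 51, 45, 50]
[[38, 67, 115], [21, 38, 63], [170, 192, 216], [195, 218, 226], [182, 206, 215], [119, 131, 147], [184, 202, 212], [214, 226, 225], [214, 227, 225], [215, 227, 225], [214, 226, 224], [216, 228, 225], [216, 228, 225], [217, 229, 224], [218, 229, 226], [209, 222, 222], [211, 227, 224], [211, 229, 224], [213, 230, 224], [212, 229, 224], [103, 119, 141], [37, 58, 99], [40, 67, 115]]
195 (233, 71, 72, 76) ((275.1568603515625, 108.08419036865234), (80.99723815917969, 87.36800384521484), 66.85477447509766) [0.51496816 0.04058129 0.134     ] 0.0016970836031925114 -0.003975079747985229
205 (233, 71, 72, 76) ((272.6999816894531, 109.24943542480469), (79.85438537597656, 81.4818344116211), 176.48388671875) [0.51282525 0.04019876 0.134     ] 0.000805762866155242 -0.0019891403088720476
215 (234, 71, 71, 76) ((272.6920166015625, 108.87847137451172), (78.75008392333984, 79.98141479492188), 164.65846252441406) [0.51288937 0.04047711 0.134     ] 0.0010913523662458974 -0.0019837713084716758
222 (248, 96, 57, 50) ((279.7807922363281, 120.6470947265625), (54.24545669555664, 65.30138397216797), 83.87164306640625) [0.51624476 0.03018123 0.134     ] -0.008081930624284249 -0.007738295729102962
```

```bash
cat >> h.py <<'E'
def capc(d,x0,x1,y0,y1,z=.134):
    im=d['img'].astype(int);m=((im[...,2]-im[...,1]<4)&(im.min(2)>185)).astype(np.uint8)*255
    k=np.zeros_like(m);k[y0:y1,x0:x1]=m[y0:y1,x0:x1];k=cv2.morphologyEx(k,cv2.MORPH_OPEN,np.ones((5,5)))
    c=max(cv2.findContours(k,0,1)[0],key=cv2.contourArea);h=cv2.convexHull(c);(u,v),r=cv2.minEnclosingCircle(h)
    e=cv2.fitEllipse(h);print(cv2.boundingRect(c),(u,v,r),e,onz(d,u+.5,v+.5,z),onz(d,e[0][0]+.5,e[0][1]+.5,z));return e[0]
E
python3 - <<'E'
from h import *
w=load('w2');capc(w,205,340,55,165)
plan([.5115,.041,.21],75.95)
E
```

```text
(238, 72, 67, 75) (276.44586181640625, 108.13689422607422, 42.64213180541992) ((272.86627197265625, 108.43061065673828), (73.94194030761719, 81.16156768798828), 0.8485515117645264) [0.51626489 0.03981492 0.134     ] [0.51340736 0.04030468 0.134     ]
mm [77.5  1.7 52.2] rv [ 0.002 -0.    -0.003] t 6.425 F [ 1.1 -0.  -0.7] q [-0.22  0.21 -0.2   1.16  0.    1.6 ]
```

Run:
```python
from h import *
w=load('w2');a=load('s2')
A=cv2.resize(w['img'][60:160,210:330],None,fx=5,fy=5,interpolation=cv2.INTER_CUBIC)
A=cv2.convertScaleAbs(cv2.subtract(A,(130,130,130,0)),alpha=2)
cv2.imwrite('pics/z3.png',A)
```

```text
(no output)
```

View pics/z3.png

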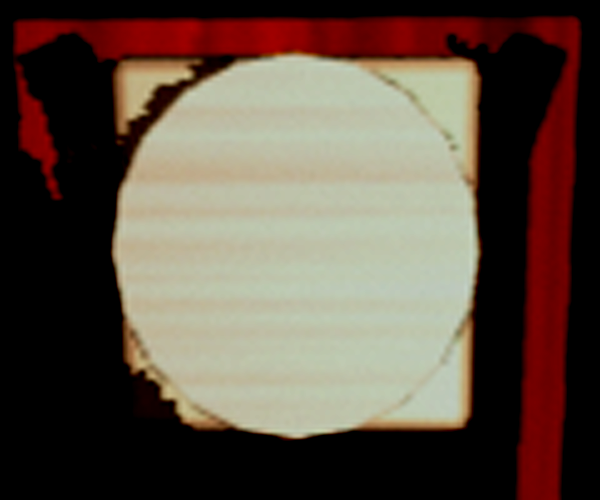

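The cap disc spans columns 113–480 and rows 53–437 in the crop, so its centre in the image is (269.2,108.9). The jar body looks square to the holder.

Run:
```python
from h import *
w=load('w2');a=load('s2');b=load('d0')
C=onz(w,269.2,108.9,.134);T=tri([(w,269.2,108.9),(a,266.2,189.1),(b,309.75,204.5)])
r=[np.linalg.norm(onz(w,232.6,108.9,.134)-onz(w,306,108.9,.134)),np.linalg.norm(onz(w,269.2,70.6,.134)-onz(w,269.2,147.4,.134))]
an=np.radians(75.95);x=np.array([np.cos(an),np.sin(an)]);y=np.array([-x[1],x[0]]);O=np.array([.5107,.0399])
print(C,T,r,(C[:2]-O)@x,(C[:2]-O)@y)
plan([*C[:2],.185],75.95)
```

```text
[0.51015175 0.04115257 0.134     ] [0.51036003 0.04044027 0.13170331] [np.float64(0.05926256260040129), np.float64(0.05918615357585776)] 0.0010820030657066595 0.0008359339199092331
mm [77.3  0.3 77.2] rv [ 0.002 -0.    -0.003] t 6.425 F [ 1.1 -0.  -0.7] q [-0.22  0.21 -0.2   1.16  0.    1.6 ]
```

drive_tool(series=[40,0,10,0,0,0,85,77.3,0.3,40,0.002,0,-0.003,85,77.3,0.3,77,0.002,0,-0.003,85,77.3,0.3,110,0.002,0,-0.003,85,77.3,0.3,110,0.002,0,-0.003,85,77.3,0.3,110,0.002,0,-0.003,85])

```text
t: 7.18
eef_pos: [0.5099, 0.0411, 0.1519]
tcp_rot: [0.788, 0.615, -0.001, -0.001]
contact_force: [0.8, -0.0, -0.2]
grip_width: 0.991
grip_force: 0.0
```

Run:
```python
from h import *
plan([.5102,.0410,.111],75.95)
```

```text
mm [-0.   0.4 40.9] rv [-0.002 -0.     0.   ] t 7.175 F [ 0.8 -0.  -0.2] q [-0.06  0.33 -0.33  0.9   0.    1.75]
```

drive_tool(series=[0,0.4,15,-0.002,0,0,85,0,0.4,30,-0.002,0,0,85,0,0.4,41,-0.002,0,0,85,0,0.4,41,-0.002,0,0,85,0,0.4,41,-0.002,0,0,70,0,0.4,41,-0.002,0,0,66,0,0.4,41,-0.002,0,0,62])

```text
t: 8.05
eef_pos: [0.5099, 0.0412, 0.1106]
tcp_rot: [0.788, 0.615, -0.0, -0.0]
contact_force: [-1.3, 0.9, 1.5]
grip_width: 0.724
grip_force: 0.9
```

drive_tool(series=[0,0,0,0,0,0,58,0,0,0,0,0,0,0,0,0,0,0,0,0,0,0,0,0,0,0,0,0])

```text
t: 8.55
eef_pos: [0.51, 0.0412, 0.1109]
tcp_rot: [0.788, 0.615, 0.0, 0.0]
contact_force: [-3.5, 0.6, 9.0]
grip_width: 0.686
grip_force: 62.3
```

Run:
```python
from h import *
s=env.get_state();print({k:np.round(s[k],3) for k in('eef_pos','tcp_rot','contact_force','ft_torque','grip_width','grip_force','joint_pos')})
w=snap('side','d3');a=snap('scene','s3')
cv2.imwrite('pics/z4.png',np.hstack([cv2.resize(w['img'][150:260,260:370],(400,400),interpolation=cv2.INTER_CUBIC),cv2.resize(a['img'][160:280,190:310],(400,400),interpolation=cv2.INTER_CUBIC)]))
```

```text
{'eef_pos': array([0.51 , 0.041, 0.111]), 'tcp_rot': array([0.788, 0.615, 0.   , 0.   ]), 'contact_force': array([-3.475,  0.617,  8.955]), 'ft_torque': array([ 0.149,  0.741, -0.026]), 'grip_width': np.float64(0.686), 'grip_force': np.float64(62.293), 'joint_pos': array([-0.062,  0.377, -0.393,  0.8  ,  0.   ,  1.753])}
```

View pics/z4.png

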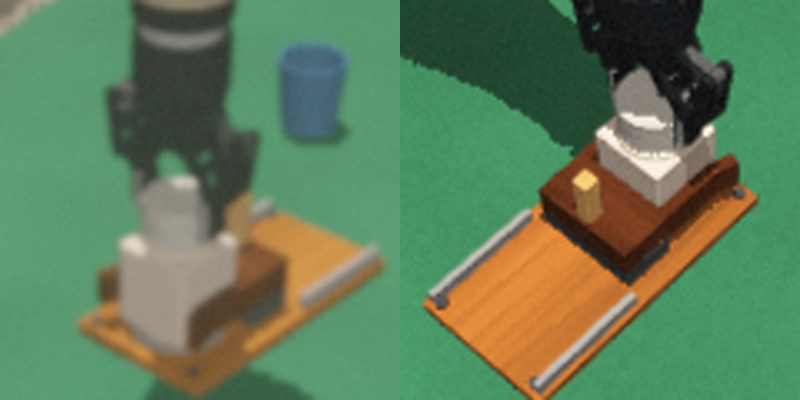

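The grip sits squarely on the cap and the yoke is home. Now I'll turn anticlockwise, which is negative about tool z.

drive_tool(series=[0,0,0,0,0,-0.06,0,0,0,0,0,0,-0.12,0,0,0,0,0,0,-0.18,0,0,0,0,0,0,-0.24,0,0,0,0,0,0,-0.3,0,0,0,0,0,0,-0.3,0])

```text
t: 9.4
eef_pos: [0.5103, 0.041, 0.1109]
tcp_rot: [0.687, 0.727, 0.0, 0.0]
contact_force: [-2.5, -0.1, 5.4]
grip_width: 0.688
grip_force: 62.8
```

Run:
```python
from h import *
s=env.get_state();print({k:np.round(s[k],3) for k in('eef_pos','tcp_rot','contact_force','ft_torque','grip_width','joint_pos')})
```

```text
{'eef_pos': array([0.51 , 0.041, 0.111]), 'tcp_rot': array([0.687, 0.727, 0.   , 0.   ]), 'contact_force': array([-2.474, -0.115,  5.418]), 'ft_torque': array([-0.034,  0.4  ,  0.111]), 'grip_width': np.float64(0.688), 'joint_pos': array([-0.063,  0.378, -0.392,  0.8  , -0.   ,  1.452])}
```

drive_tool(series=[0,0,0,0,0,-0.06,0,0,0,0,0,0,-0.12,0,0,0,0,0,0,-0.18,0,0,0,0,0,0,-0.24,0,0,0,0,0,0,-0.3,0])

```text
t: 10.02
eef_pos: [0.5107, 0.0411, 0.1111]
tcp_rot: [0.57, 0.821, 0.001, 0.001]
contact_force: [-1.0, 0.1, 7.0]
grip_width: 0.682
grip_force: 62.9
```

Run:
```python
from h import *
s=env.get_state();print({k:np.round(s[k],3) for k in('eef_pos','tcp_rot','contact_force','ft_torque','grip_width','joint_pos')})
```

```text
{'eef_pos': array([0.511, 0.041, 0.111]), 'tcp_rot': array([0.57 , 0.821, 0.001, 0.001]), 'contact_force': array([-1.028,  0.127,  6.99 ]), 'ft_torque': array([ 0.093,  0.219, -0.269]), 'grip_width': np.float64(0.682), 'joint_pos': array([-0.063,  0.378, -0.392,  0.8  ,  0.   ,  1.152])}
```

drive_tool(series=[0,0,0,0,0,-0.04,0,0,0,0,0,0,-0.08,0])

```text
t: 10.28
eef_pos: [0.5112, 0.0411, 0.1114]
tcp_rot: [0.537, 0.843, 0.001, 0.001]
contact_force: [-1.0, 1.1, 8.6]
grip_width: 0.684
grip_force: 63.2
```

drive_tool(series=[0,0,0,0,0,-0.04,0,0,0,0,0,0,-0.08,0])

```text
t: 10.52
eef_pos: [0.5112, 0.0412, 0.1117]
tcp_rot: [0.503, 0.864, 0.001, 0.001]
contact_force: [-1.9, 1.5, 13.6]
grip_width: 0.684
grip_force: 63.4
```

Run:
```python
from h import *
s=env.get_state();print({k:np.round(s[k],3) for k in('eef_pos','tcp_rot','contact_force','ft_torque','grip_width','joint_pos')})
```

```text
{'eef_pos': array([0.511, 0.041, 0.112]), 'tcp_rot': array([0.503, 0.864, 0.001, 0.001]), 'contact_force': array([-1.918,  1.547, 13.616]), 'ft_torque': array([ 0.276,  0.501, -0.205]), 'grip_width': np.float64(0.684), 'joint_pos': array([-0.062,  0.377, -0.391,  0.8  ,  0.   ,  0.992])}
```

drive_tool(series=[0,0,0,0,0,-0.04,0,0,0,0,0,0,-0.08,0])

```text
t: 10.78
eef_pos: [0.5112, 0.0413, 0.1118]
tcp_rot: [0.468, 0.884, 0.001, 0.001]
contact_force: [-3.3, 1.0, 14.6]
grip_width: 0.687
grip_force: 63.6
```

Run:
```python
from h import *
s=env.get_state();print({k:np.round(s[k],3) for k in('eef_pos','tcp_rot','contact_force','ft_torque','grip_width','joint_pos')})
```

```text
{'eef_pos': array([0.511, 0.041, 0.112]), 'tcp_rot': array([0.468, 0.884, 0.001, 0.001]), 'contact_force': array([-3.344,  0.991, 14.637]), 'ft_torque': array([ 0.321,  0.507, -0.133]), 'grip_width': np.float64(0.687), 'joint_pos': array([-0.062,  0.377, -0.391,  0.8  ,  0.001,  0.912])}
```

drive_tool(series=[0,0,0,0,0,-0.05,0,0,0,-1,0,0,-0.05,0,0,0,-1.5,0,0,-0.05,0])

```text
t: 11.15
eef_pos: [0.5108, 0.0412, 0.1125]
tcp_rot: [0.446, 0.895, 0.0, 0.001]
contact_force: [0.3, 0.7, 3.8]
grip_width: 0.685
grip_force: 63.3
```

drive_tool(series=[0,0,-1,0,0,0,0,0,0,-1,0,0,0,0])

```text
t: 11.4
eef_pos: [0.51, 0.041, 0.1127]
tcp_rot: [0.447, 0.895, -0.0, -0.0]
contact_force: [-0.1, 0.3, 1.2]
grip_width: 0.689
grip_force: 64.1
```

drive_tool(series=[0,0,-1,0,0,0,0,0,0,-2,0,0,0,0,0,0,-2,0,0,0,0])

```text
t: 11.78
eef_pos: [0.51, 0.0411, 0.1148]
tcp_rot: [0.447, 0.895, -0.0, -0.0]
contact_force: [-0.2, -0.4, -0.6]
grip_width: 0.684
grip_force: 64.1
```

drive_tool(series=[0,0,-4,0,0,0,0,0,0,-9,0,0,0,0,0,0,-15,0,0,0,0,0,0,-21,0,0,0,0,0,0,-27,0,0,0,0,0,0,-32,0,0,0,0,0,0,-32,0,0,0,0,0,0,-32,0,0,0,0,0,0,-32,0,0,0,0])

```text
t: 12.9
eef_pos: [0.5099, 0.0411, 0.1465]
tcp_rot: [0.447, 0.895, -0.0, -0.0]
contact_force: [0.1, 0.0, -1.1]
grip_width: 0.681
grip_force: 64.2
```

Run:
```python
from h import *
s=env.get_state();print({k:np.round(s[k],3) for k in('eef_pos','tcp_rot','dq','contact_force','ft_torque','grip_width')})
w=snap('side','d4');a=snap('scene','s4')
cv2.imwrite('pics/z5.png',np.hstack([cv2.resize(w['img'][150:260,260:370],(400,400),interpolation=cv2.INTER_CUBIC),cv2.resize(a['img'][160:280,190:310],(400,400),interpolation=cv2.INTER_CUBIC)]))
```

```text
{'eef_pos': array([0.51 , 0.041, 0.147]), 'tcp_rot': array([ 0.447,  0.895, -0.   , -0.   ]), 'dq': array([-0.   ,  0.001,  0.001,  0.001,  0.002,  0.001]), 'contact_force': array([ 0.061,  0.028, -1.148]), 'ft_torque': array([ 0.017, -0.053, -0.022]), 'grip_width': np.float64(0.681)}
```

View pics/z5.png

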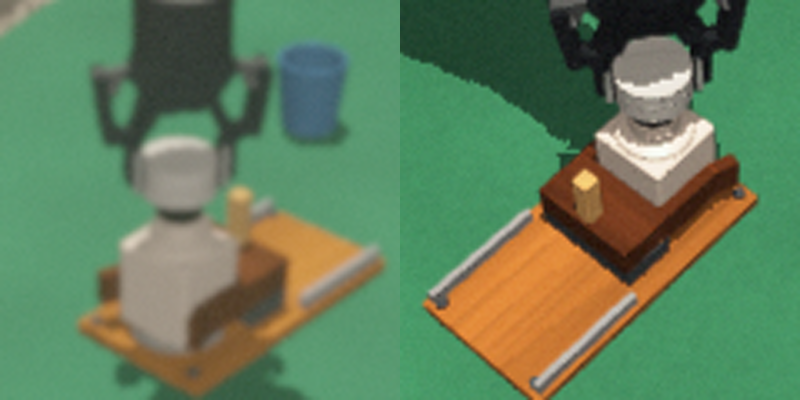

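The cap hangs level above the neck with the jar down and the yoke home. The gap is about 2 cm, from a 36 mm lift.

```bash
python3 -c "
from cell import env
print(env.close_job())"
```

```text
the job is handed in; nothing more can be done
None
```

The job is handed in: the yoke is home, the cap is unscrewed, lifted and held level about 2 cm above the jar's mouth, the jar is still down, and the arm touched no bystander; the arm finished at about 13 s of the 48 s allowed.

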